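Second slide rack on the drip hook

TASK

The stained slides have to drain: take the slide rack that stands on the bench, the one whose handle has an open eye like that of the rack already hanging on the drip stand, and hang it on the same hook in front of the first rack, by the eye of its handle. It must hang freely, behind the hook's upturned end. Leave the first rack hanging where it is, leave the tube caddy with the solid handle alone, and let go.

Things in the scene. Friction and masses are not known exactly. Their poses are not given: they have to be found in the camera images.
- slide_rack: Steel slide rack to hang, 40 x 88 x 126 mm (x, y, z), 0.15-0.31 kg, upright on bench. Tray of slides to z 30; straps at y +-42 carry a roof bar 12 wide in x, 6 thick, highest mid. Open eye along x: 80 wide, from z 30 to 80 at sides, 91 mid (hangs and centres there). On the bar, a 16 mm square black grip knob, z 97-126. Origin: centre of underside, z up. Same after half a turn; yaw within 30 deg.
- first_rack: Identical rack (shape, size, origin, axes as slide_rack), already hanging loose on the hook near the post; stays there. Origin 40 to 55 mm from the post's axis at the start, 119 mm above the bench, its x along the hook bar.
- drip_stand: Fixed steel stand: post 18 mm dia, 214 high, low drip tray (14 high, 130 wide). Hook: level bar 10 mm dia, axis at z 205, from post along own -x (roughly to the robot); turns up 175 mm from post, end at 185 mm, z 222. Origin: post axis at bench, z up. A hung rack's origin is at z 119, its x along the bar, either way round; room for it between first rack and upturned end.
- tube_caddy: Bystander, not to be moved: steel caddy 60 x 88 x 126 mm (x, y, z) with an open tray of capped tubes (to 76 mm high) and a solid handle plate, no eye, topped by the same 16 mm square knob. Origin: centre of the underside, on the bench.
There are look-alikes about, which are no part of the job. Leave any red or turquoise look-alike of the first_rack alone.

How it is judged (in metres and radians):
On the way:
1. the slide rack is lifted clear of the bench (height (world z) of slide_rack above 0.06 m), for 0.2 s.
At the end, for the whole second after the job is handed in: Slide rack hangs at rest on the bar by its eye: origin 60-170 mm before the post, within 20 mm sideways, 108-130 mm high, under 0.2 rad off upright, under 0.4 rad off square. First rack hangs the same way, within 25 mm of its start; tube caddy within 30 mm of its start (x of slide_rack in the frame of drip_stand between -0.17 and -0.06 m and y of slide_rack in the frame of drip_stand between -0.02 and 0.02 m and z of slide_rack in the frame of drip_stand between 0.108 and 0.13 m and angle between each of slide_rack, first_rack's own z axis and vertical below 0.2 rad and angle between the x axis of each of slide_rack, first_rack and the x axis of drip_stand, either way round below 0.4 rad and linear speed of each of slide_rack, first_rack below 0.03 m/s and contact force between each of slide_rack, first_rack and drip_stand above 0.5 N and x of first_rack in the frame of drip_stand between -0.09 and -0.02 m and y of first_rack in the frame of drip_stand between -0.02 and 0.02 m and z of first_rack in the frame of drip_stand between 0.108 and 0.13 m and distance of first_rack from where it was at the start of the episode below 0.025 m and distance of tube_caddy from where it was at the start of the episode below 0.03 m); the robot touches nothing.
It fails at once if the first rack is knocked off or shoved more than 40 mm along the hook (distance of first_rack from where it was at the start of the episode above 0.04 m).
It fails at once if the tube caddy is moved more than 30 mm (distance of tube_caddy from where it was at the start of the episode above 0.03 m).
It also fails if it takes over 40 s, if anything falls off the work surface, if the arm or the gripper's body presses on something with over 40 N, if the wrist force passes 120 N, or if a joint passes its speed limit or range.

ROBOT

A 6-joint arm with a two-finger parallel gripper is mounted at the origin on the work surface. World frame = base frame: x ahead of the robot, y to its left, z up, the work surface at z = 0. Lengths are in mm, angles in rad, forces in N, time in s.
With the tool pointing down it reaches from about 300 to 875 mm from the base axis. Payload 6.4 kg.
Tool frame: the origin (TCP) lies between the finger pads; the fingertips stand 22 mm ahead of it and the grasp point (between the pads) lies 3 mm ahead of it (robot.tip_reach is the distance from the TCP to the fingertips, in mm); z points along the fingers, y is the line along which they close (so a half turn about z gives the same grasp; the last joint's range is limited). The gripper opens to 85 mm and grips with 20 to 120 N. Pads are 22 mm wide; open, the fingers measure 114 mm over their backs; the gripper's body (76 mm by 85 mm) begins 54 mm behind the grasp point. The pads swing forward as they close: fully open they stand 13 mm farther back than shut.
Start: joints at [0.935, 0.181, 1.607, -0, 1.354, -0.206], TCP at [239.587, 522.723, 253.288] pointing down, gripper open.
Joint ranges: [-2.99, 2.99], [-0.89, 2.07], [0.3, 2.58], [-1.14, 4.28], [0, 2.63], [-3.12, 3.12]. Speed limits (rad/s): [2.57, 2.57, 3.01, 3.14, 3.14, 3.14].

INTERFACE

Orientations are given as a rotation vector (axis times angle).
In Python, from workcell import robot gives the robot as it stands.
- The arm moves only by the shell command python3 -m crank 'ROWS'. ROWS is text: rows parted by semicolons, each of 7 numbers parted by spaces: the finger opening in cm, from 0 to 8.54, then the shift along the tool's x, y, z in cm, then the turn, a rotation vector about the tool's x, y, z in degrees. In form: gripper x y z ax ay az; .... A call has 1 to 20 rows; each row is the pose to reach, as a shift and turn from the pose commanded when the call began, along the tool's axes at that moment; what a row does not reach only later rows make up. A row lasts 1/10 s, in which the tool goes at most 50 mm and 8.59 degrees, less where a joint would pass 70% of its speed; a pose out of reach is approached as far as the arm can. A call with a gripper value outside its range is refused whole. The fingers move at their own pace and stop on an object; the grip force is fixed at half the most. Time passes only in rows, so rows that repeat a pose let the fingers close. It gives the time, the measured TCP pose, the force, the opening and the grip force at its end, in the units of the state.
- robot.read_state(): the state, without advancing time (a new reading comes with each control period).
- robot.read_camera(name): name is "scene" or "top" or "wrist"; returns (picture, depth): 400x640x3 uint8, blue, green, red; 400x640 float32, mm along the optical axis (not along the pixel's ray), 0 where there is no reading.
- robot.camera_model(name): a dict with "K" (3x3 intrinsics, pixels), "distortion" ([k1, k2, p1, p2, k3] as OpenCV has them; the pictures are not rectified), "rvec" (rotation vector, rad) and "tvec" (3), from world to camera coordinates, as OpenCV has them. Camera axes: x right, y down, z forward; pixel columns grow to the right and rows downward; lengths in mm; the calibration is good to about 2 mm. A picture is of the moment at which its call begins: read the wrist's pose just before it. camera_model takes no time and is no camera call; for the wrist camera it gives the pose at the moment of the call.
- robot.job_done(): hands the job in; it is judged then, once.
The state is a dict: "t": time; "joints": joint angles; "qd": joint speeds; "tau": joint torques, N m; "eef_pos": TCP position; "tcp_rot": TCP orientation; "force": force on the tool from outside, world axes, zero at the start; "torque": the same for the moment, N m; "grip_width": finger opening in mm; "grasp_force": force on a finger pad.
Only numpy, scipy, OpenCV 4.12 (cv2) and the standard library are available. Lean on these libraries where they do the work, as an engineer would, in place of code of your own. Each camera call takes 0.05 s, during which the arm holds its last target. There are 200 camera calls.

## Working session

There is one attempt and no reset: what is moved stays moved. The work goes in short steps, Python scripts to look and compute and a shell command to move; the robot and the scene stay as the last step left them, time stands still between calls to the robot, and variables do not carry over. Pictures are saved under pics/ and viewed, at most 10 in all, crops included, and the job is handed in when it is done.

```bash
mkdir -p pics
cat > h.py <<'E'
import numpy as np, cv2
from workcell import robot
def snap(name):
    m=robot.camera_model(name); p,d=robot.read_camera(name); return p,d,m
def world(m,d):
    K=np.array(m["K"],float);D=np.array(m["distortion"],float)
    h,w=d.shape;u,v=np.meshgrid(np.arange(w),np.arange(h))
    n=cv2.undistortPoints(np.stack([u,v],-1).reshape(-1,1,2).astype(float),K,D).reshape(h,w,2)
    c=np.dstack([n*d[...,None],d]);R=cv2.Rodrigues(np.array(m["rvec"],float))[0]
    W=(c-np.array(m["tvec"],float).reshape(3))@R
    W[d==0]=np.nan
    return W
E
python3 - <<'E'
from h import *
for n in("scene","top"):
    p,d,m=snap(n);cv2.imwrite(f"pics/{n}0.png",p);np.savez(f"{n}0.npz",p=p,W=world(m,d))
print(robot.read_state())
E
```

```text
{'t': 0.1, 'joints': array([ 9.34691858e-01,  1.81495019e-01,  1.60789613e+00,  2.52248181e-05,
        1.35378925e+00, -2.06294003e-01]), 'qd': array([-0.00018256, -0.00172275, -0.00129853,  0.00066307,  0.0004344 ,
        0.00023058]), 'tau': array([ 2.15177247e-04, -4.45876551e+01, -3.52236199e+01, -2.44608000e-04,
        4.19407384e-03, -1.09247600e-05]), 'eef_pos': array([239.3005396 , 522.33983948, 252.46405163]), 'tcp_rot': array([-6.69824806e-01, -3.06866656e+00,  2.25974469e-03]), 'force': array([-0.60501671, -0.13151447, -1.16576349]), 'torque': array([ 0.04896505, -0.03136768, -0.00952717]), 'grasp_force': 0.0, 'grip_width': 85.15879307760224}
```

View pics/scene0.png

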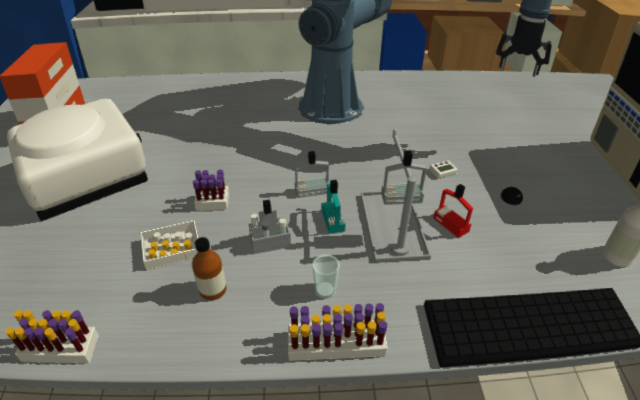

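View pics/top0.png

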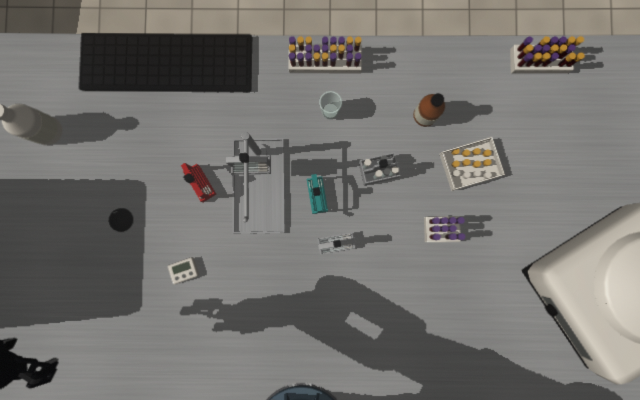

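The scene view shows the free slide rack at (312,175), the hanging rack at (405,180), the caddy at (268,228), and a teal and a red look-alike. In the top view the rack is at (337,243), the hook bar runs from (247,140) to (247,220), the hanging rack is at (246,158), and the caddy is at (381,168).

Run:
```python
from h import *
z=np.load("top0.npz");W=z["W"];p=z["p"]
def reg(u0,u1,v0,v1,zl,zh):
    w=W[v0:v1,u0:u1].reshape(-1,3);return w[(w[:,2]>zl)&(w[:,2]<zh)]
def rep(n,w):
    if len(w): 
        r=cv2.minAreaRect(w[:,:2].astype(np.float32));print(n,len(w),np.median(w,0).round(1),"min",w.min(0).round(),"max",w.max(0).round(),"rect",np.round(r[0],1),np.round(r[1],1),round(r[2],1))
rep("rack all",reg(312,362,228,258,15,140));rep("rack knob",reg(312,362,228,258,110,140));rep("bar",reg(312,362,228,258,75,105))
rep("first knob",reg(225,275,145,172,222,270));rep("first roof",reg(225,275,145,172,170,198))
rep("hook",reg(238,262,165,225,195,215));rep("end",reg(238,262,205,230,212,235));rep("post",reg(235,262,128,150,200,222))
w=reg(238,262,172,216,195,215);print(np.polyfit(w[:,0],w[:,1],1))
rep("caddy",reg(350,405,150,190,15,140));rep("teal",reg(300,332,172,218,15,140));rep("red",reg(175,220,158,205,15,140));rep("tray",reg(230,292,135,236,8,20))
p2=cv2.resize(p[120:270,160:400],None,fx=3,fy=3,interpolation=cv2.INTER_CUBIC);cv2.imwrite("pics/crop.png",p2)
```

```text
rack all 402 [456.7 -81.   84.5] min [ 429. -126.   15.] max [484. -34. 131.] rect [456.6 -80.5] [39.8 87.9] 10.9
rack knob 50 [457.1 -81.  125.9] min [448. -88. 118.] max [464. -72. 131.] rect [456.7 -80.3] [15.5 15.8] 11.5
bar 156 [456.7 -72.5  90.9] min [ 445. -124.   80.] max [469. -37.  99.] rect [456.6 -80.4] [11.9 87.7] 10.7
first knob 81 [633.1 116.2 243.6] min [626. 109. 224.] max [642. 126. 250.] rect [634.  117.5] [16.3 15.3] 89.0
first roof 21 [630.2  74.1 184.6] min [628.  73. 170.] max [641. 160. 198.] rect [633.1 116.7] [11.5 87. ] 3.1
hook 261 [566.3 114.6 208.9] min [508. 110. 202.] max [623. 120. 215.] rect [565.6 115.2] [114.1   9.3] 0.9
end 27 [508.2 113.9 219.4] min [502. 110. 212.] max [536. 119. 223.] rect [518.4 116.5] [34.2  8.8] 11.7
post 101 [679.2 118.  211.8] min [656. 109. 202.] max [692. 127. 218.] rect [674.5 120.1] [17.8 35.6] 80.7
[1.93505926e-02 1.03828621e+02]
caddy 692 [ 637.8 -185.8   50.1] min [ 604. -235.   15.] max [ 681. -137.  131.] rect [ 642.4 -186.8] [60.4 88.5] 12.9
teal 397 [574.3 -32.8  83.6] min [530. -58.  15.] max [623.  -8. 130.] rect [576.4 -32.6] [88.1 39.6] 9.9
red 558 [602.4 258.5  32.7] min [558. 225.  15.] max [651. 303. 132.] rect [605.  263.8] [88.6 40.8] 31.6
tray 646 [615.6 107.1  12.7] min [479.  48.   8.] max [721. 184.  20.] rect [600.3 115.7] [240.  129.6] 1.7
```

View pics/crop.png

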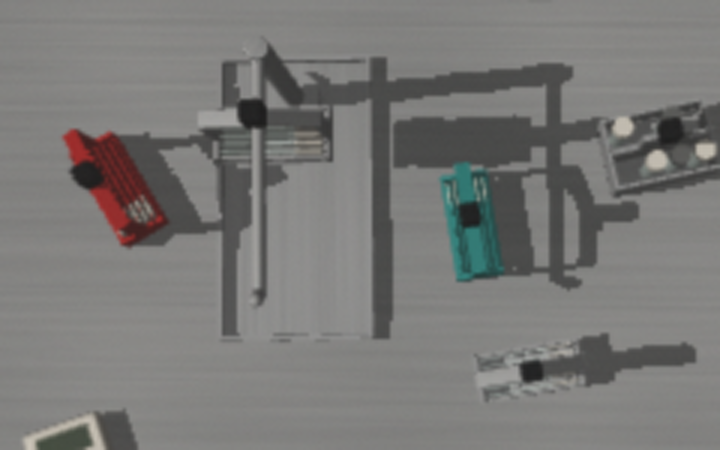

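```bash
cat > go.py <<'E'
# usage: python3 go.py x y z yawOfToolY_deg : shift in cm / turn in deg for tool pointing down
import sys
from h import *
from scipy.spatial.transform import Rotation as R
s=robot.read_state();A=R.from_rotvec(s["tcp_rot"]);x,y,z,a=map(float,sys.argv[1:])
a=np.radians(a);Y=np.array([np.cos(a),np.sin(a),0]);Z=np.array([0,0,-1.]);T=R.from_matrix(np.column_stack([np.cross(Y,Z),Y,Z]))
print(A.inv().apply(np.array([x,y,z])-s["eef_pos"]).round(1)/10,np.degrees((A.inv()*T).as_rotvec()).round(1),s["eef_pos"].round(1),s["grip_width"],s["t"])
E
python3 go.py 456.6 -80.4 210 100.9
```

```text
[-44.87 -45.73   4.3 ] [ -0.1  -0.  -35.5] [239.3 522.3 252.5] 85.15879307760224 0.1
```

```bash
python3 -m crank '8.5 -44.9 -45.7 0 0 0 -35.5; 8.5 -44.9 -45.7 0 0 0 -35.5; 8.5 -44.9 -45.7 0 0 0 -35.5; 8.5 -44.9 -45.7 0 0 0 -35.5; 8.5 -44.9 -45.7 0 0 0 -35.5; 8.5 -44.9 -45.7 0 0 0 -35.5; 8.5 -44.9 -45.7 0 0 0 -35.5; 8.5 -44.9 -45.7 0 0 0 -35.5; 8.5 -44.9 -45.7 0 0 0 -35.5; 8.5 -44.9 -45.7 0 0 0 -35.5; 8.5 -44.9 -45.7 0 0 0 -35.5; 8.5 -44.9 -45.7 0 0 0 -35.5; 8.5 -44.9 -45.7 0 0 0 -35.5; 8.5 -44.9 -45.7 0 0 0 -35.5; 8.5 -44.9 -45.7 0 0 0 -35.5; 8.5 -44.9 -45.7 0 0 0 -35.5; 8.5 -44.9 -45.7 4.2 0 0 -35.5; 8.5 -44.9 -45.7 4.2 0 0 -35.5'
python3 - <<'E'
from h import *
p,d,m=snap("wrist");W=world(m,d);cv2.imwrite("pics/w1.png",p)
k=(W[...,2]>112)&(W[...,2]<140)&(np.hypot(W[...,0]-457,W[...,1]+80)<35)
w=W[k];print(len(w),cv2.minAreaRect(w[:,:2].astype(np.float32)),np.median(w,0))
E
python3 go.py 456.6 -80.4 122 100.9
```

```text
t: 1.9
eef_pos: [454.0, -76.7, 207.1]
tcp_rot: [0.301, -3.12, -0.007]
force: [-0.5, 0.2, -0.2]
grip_width: 85.2
grasp_force: 0.0
534 ((458.997802734375, -82.2161865234375), (15.988816261291504, 15.843198776245117), 11.473860740661621) [456.80089477 -82.71791856 127.58354835]
[-0.13 -0.36  8.74] [ 0.2 -0.3  0.1] [455.1 -77.4 209.4] 85.04502774634207 1.95
```

View pics/w1.png

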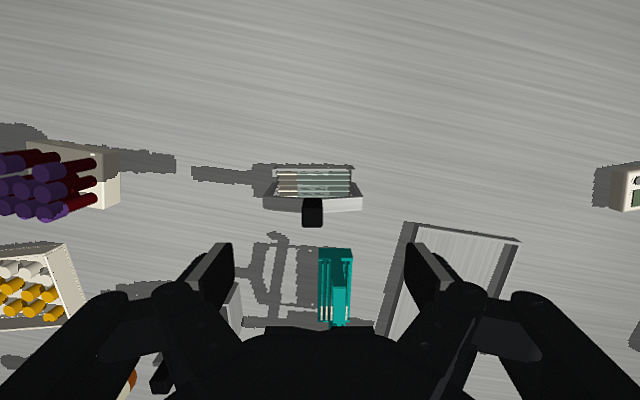

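The knob is seen at (312,212), centred between the fingers in y, and the wrist estimate agrees with the top view within 2 mm. Next I descend, grip and lift.

```bash
python3 -m crank '8.5 -0.2 -0.4 5 0 0 0; 8.5 -0.2 -0.4 7 0 0 0; 8.5 -0.2 -0.4 8.6 0 0 0; 8.5 -0.2 -0.4 8.6 0 0 0; 8.5 -0.2 -0.4 8.6 0 0 0; 0 -0.2 -0.4 8.6 0 0 0; 0 -0.2 -0.4 8.6 0 0 0; 0 -0.2 -0.4 8.6 0 0 0; 0 -0.2 -0.4 8.6 0 0 0; 0 -0.2 -0.4 8.6 0 0 0; 0 -0.2 -0.4 8.6 0 0 0; 0 -0.2 -0.4 8.6 0 0 0; 0 -0.2 -0.4 8.6 0 0 0'; python3 go.py 440 -81 276 91.1
```

```text
t: 3.25
eef_pos: [460.0, -83.3, 125.3]
tcp_rot: [0.298, -3.127, -0.0]
force: [-0.5, 0.2, 0.5]
grip_width: 14.5
grasp_force: 60.5
[  1.92   0.61 -15.07] [ 0.  -0.   9.8] [460.  -83.3 125.3] 14.482960265531178 3.25
```

```bash
python3 -m crank '0 0 0 -5 0 0 0; 0 0 0 -10 0 0 0; 0 1.9 0.6 -15 0 0 0; 0 1.9 0.6 -15 0 0 9.8; 0 1.9 0.6 -15 0 0 9.8; 0 1.9 0.6 -15 0 0 9.8; 0 1.9 0.6 -15 0 0 9.8'; python3 go.py 440 112.4 276 91.1
```

```text
t: 3.95
eef_pos: [439.6, -80.7, 273.5]
tcp_rot: [0.033, -3.138, -0.002]
force: [-0.8, 0.6, -2.2]
grip_width: 14.3
grasp_force: 60.2
[-0.45 19.31 -0.22] [ 0.1 -0.2  0.1] [439.6 -80.7 273.5] 14.341653634954875 3.95
```

```bash
python3 -m crank '0 0 5 0 0 0 0; 0 0 10 0 0 0 0; 0 -0.3 15 0 0 0 0; 0 -0.4 19.3 0 0 0 0; 0 -0.4 19.3 0 0 0 0; 0 -0.4 19.3 0 0 0 0; 0 -0.4 19.3 0 0 0 0; 0 -0.4 19.3 0 0 0 0'
python3 - <<'E'
from h import *
p,d,m=snap("scene");W=world(m,d);P,D,M=snap("top");V=world(M,D)
for W in(W,V):
  for n,(x0,x1,zl,zh) in dict(rackroof=(395,490,228,249),tray=(395,490,140,185),hook=(495,610,198,216),end=(490,520,213,230)).items():
    k=(W[...,0]>x0)&(W[...,0]<x1)&(abs(W[...,1]-112)<70)&(W[...,2]>zl)&(W[...,2]<zh);w=W[k]
    if len(w)>4: print(n,len(w),np.median(w,0).round(1),w.min(0).round(),w.max(0).round(),[np.round(q,1) for q in cv2.minAreaRect(w[:,:2].astype(np.float32))])
cv2.imwrite("pics/s2.png",cv2.resize(p[80:280,240:500],None,fx=3,fy=3))
E
python3 go.py 562 114.7 276 91.1
```

```text
t: 4.75
eef_pos: [440.7, 110.8, 274.8]
tcp_rot: [0.027, -3.14, 0.0]
force: [-0.1, 0.2, -2.4]
grip_width: 14.4
grasp_force: 60.3
rackroof 153 [445.6 104.7 240.6] [434.  67. 229.] [450. 157. 249.] [array([441.9, 112. ]), array([89.7, 16.2]), np.float64(89.7)]
tray 552 [455.5 106.8 172.8] [421.  70. 149.] [465. 157. 185.] [array([443.2, 113.6]), array([44.4, 86.9]), np.float64(0.2)]
hook 123 [556.4 113.8 209.2] [508. 108. 202.] [608. 120. 215.] [array([557.9, 114.4]), array([99.8, 11. ]), np.float64(1.0)]
end 21 [512.2 113.8 218. ] [510. 109. 214.] [520. 119. 223.] [array([514.9, 114. ]), array([ 9.9, 10. ]), np.float64(88.6)]
tray 64 [453.9  82.1 171.4] [419.  68. 150.] [458. 101. 181.] [array([438.7,  84.4]), array([39.1, 32.3]), np.float64(0.7)]
hook 233 [559.7 114.4 208.8] [509. 109. 202.] [610. 120. 214.] [array([559.1, 114.7]), array([101.2,   9.3]), np.float64(1.5)]
end 20 [506.2 114.1 219. ] [502. 109. 216.] [511. 118. 222.] [array([506.4, 113.8]), array([9.1, 8.3]), np.float64(8.9)]
[-12.12   0.18  -0.09] [-0.  -0.  -0.1] [440.8 110.9 275.1] 14.555248859358793 4.85
```

View pics/s2.png

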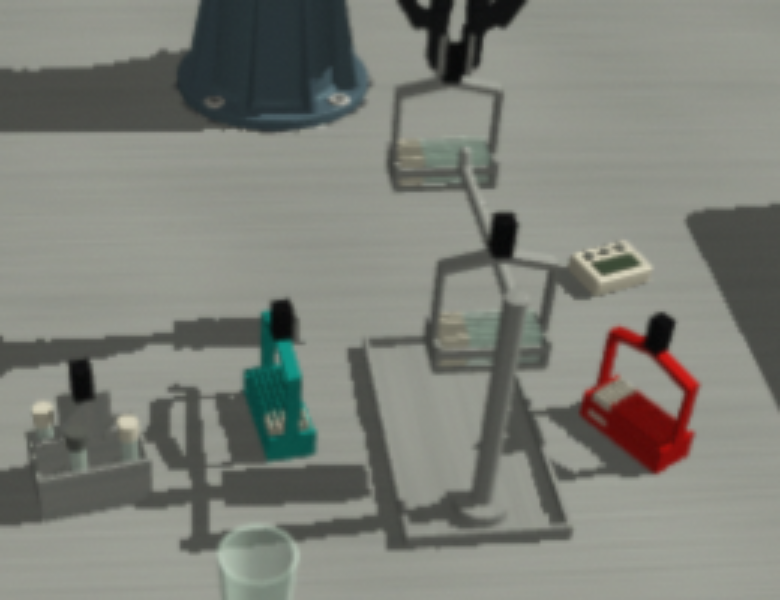

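The crop shows the rack held upright at (447,135), level in front of the hook's end at (465,155), with the eye spanning it. Measured heights: tray top about 181, hook end 200-222, eye top about 241. Now I thread it on.

```bash
python3 -m crank '0 -3 0.1 0 0 0 0; 0 -6 0.1 0 0 0 0; 0 -9 0.2 0 0 0 0; 0 -11 0.2 0 0 0 0; 0 -12.1 0.2 0 0 0 0; 0 -12.1 0.2 0 0 0 0; 0 -12.1 0.2 0 0 0 0; 0 -12.1 0.2 0 0 0 0; 0 -12.1 0.2 0 0 0 0'
python3 go.py 562 114.7 244 91.1
```

```text
t: 5.75
eef_pos: [560.9, 116.3, 275.5]
tcp_rot: [-0.03, 3.141, 0.0]
force: [-0.2, -0.2, -1.8]
grip_width: 14.6
grasp_force: 60.2
[-0.11 -0.16  3.15] [ 0.  0. -0.] [560.9 116.3 275.5] 14.630064180190182 5.75
```

```bash
python3 -m crank '0 0 0 1.5 0 0 0; 0 0 0 2.4 0 0 0; 0 0 0 2.7 0 0 0; 0 0 0 2.9 0 0 0; 0 0 0 2.9 0 0 0; 0 0 0 2.9 0 0 0; 0 0 0 2.9 0 0 0'
```

```text
t: 6.45
eef_pos: [561.8, 116.3, 246.7]
tcp_rot: [-0.029, 3.141, 0.0]
force: [1.0, -0.1, -2.0]
grip_width: 15.1
grasp_force: 60.2
```

```bash
python3 -m crank '0 0 0 0.1 0 0 0; 0 0 0 0.2 0 0 0; 0 0 0 0.2 0 0 0; 0 0 0 0.2 0 0 0'; python3 -c "
from h import *
s=robot.read_state();print(s['force'],s['torque'])"
```

```text
t: 6.85
eef_pos: [561.7, 116.3, 244.4]
tcp_rot: [-0.029, 3.141, -0.0]
force: [0.5, 0.1, -1.0]
grip_width: 14.6
grasp_force: 60.4
[ 0.52280259  0.12632584 -0.97705582] [ 0.03053835 -0.02220031  0.0455055 ]
```

```bash
python3 -m crank '0 0 0 0.1 0 0 0; 0 0 0 0.1 0 0 0; 0 0 0 0.1 0 0 0'; python3 -c "
from h import *
s=robot.read_state();print(s['force'],s['torque'])"
```

```text
t: 7.15
eef_pos: [561.8, 116.3, 244.2]
tcp_rot: [-0.03, 3.141, -0.0]
force: [-1.7, -0.6, 5.1]
grip_width: 14.7
grasp_force: 61.3
[-1.74932686 -0.55616227  5.06515985] [0.00430371 0.46766813 0.00670863]
```

Contact: the force went from -2 to +5 N, so the bar carries the rack. I open the fingers in place, then rise.

```bash
python3 -m crank '2 0 0 0 0 0 0; 3 0 0 0 0 0 0; 4 0 0 0 0 0 0; 5 0 0 0 0 0 0; 5 0 0 0 0 0 0; 5 0 0 0 0 0 0; 5 0 0 -1 0 0 0; 5 0 0 -3 0 0 0; 5 0 0 -6 0 0 0; 5 0 0 -10 0 0 0; 5 0 0 -14 0 0 0; 5 10 0 -15 0 0 0; 5 20 0 -15 0 0 0; 5 20 0 -15 0 0 0; 5 20 0 -15 0 0 0; 5 20 0 -15 0 0 0; 5 20 0 -15 0 0 0; 5 20 0 -15 0 0 0; 5 20 0 -15 0 0 0; 5 20 0 -15 0 0 0'
python3 - <<'E'
from h import *
for i in range(2):
  p,d,m=snap("top");W=world(m,d)
  for n,(x0,x1) in dict(new=(500,600),first=(605,660)).items():
    for zl,zh in((232,256),(135,160)):
      k=(W[...,0]>x0)&(W[...,0]<x1)&(abs(W[...,1]-115)<60)&(W[...,2]>zl)&(W[...,2]<zh);w=W[k]
      if len(w)>4: print(n,len(w),np.median(w,0).round(1),[np.round(q,1) for q in cv2.minAreaRect(w[:,:2].astype(np.float32))])
p,d,m=snap("scene");cv2.imwrite("pics/s3.png",cv2.resize(p[80:280,240:500],None,fx=3,fy=3))
E
```

```text
t: 9.15
eef_pos: [362.3, 112.4, 392.8]
tcp_rot: [0.029, -3.14, -0.0]
force: [0.6, -0.3, 0.7]
grip_width: 50.0
grasp_force: 0.0
new 76 [558.3 117.  244.5] [array([558.7, 117.8]), array([16.7, 15.8]), np.float64(3.0)]
new 266 [549.6 107.3 144.1] [array([558.3, 113.8]), array([39.6, 87. ]), np.float64(1.6)]
first 70 [633.5 116.6 244.1] [array([633.9, 117.2]), array([15.1, 16.1]), np.float64(3.7)]
first 296 [626.2 109.7 143.9] [array([634.6, 117.4]), array([40.5, 88.4]), np.float64(1.8)]
new 75 [558.4 117.1 244.4] [array([558.9, 117.8]), array([16.1, 16. ]), np.float64(2.3)]
new 272 [549.8 106.5 143.9] [array([558.3, 113.7]), array([39.7, 87.1]), np.float64(1.4)]
first 69 [633.8 116.5 244.3] [array([634. , 117.3]), array([14.8, 16.2]), np.float64(0.9)]
first 290 [626.2 109.3 143.6] [array([634.7, 117.2]), array([40.9, 87.7]), np.float64(1.5)]
```

View pics/s3.png

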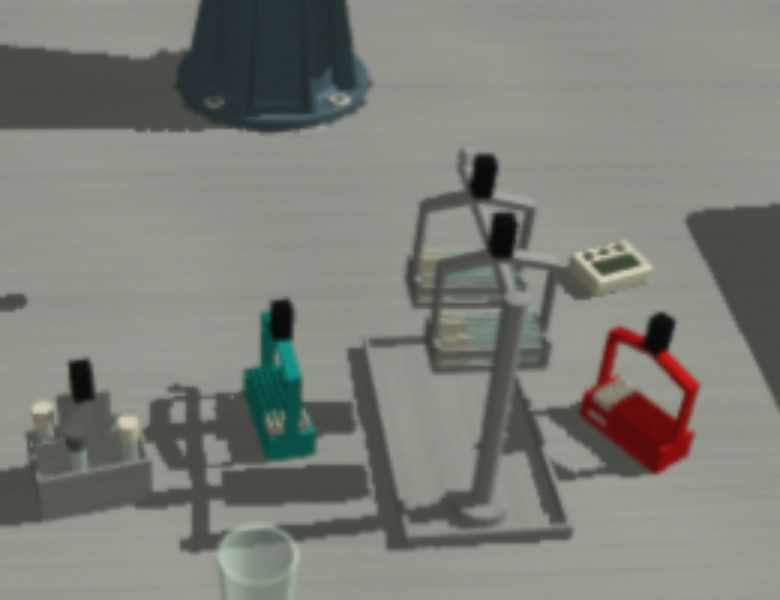

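Both racks hang on the bar, with knobs at (483,175) and (503,235). They are level, square and at rest, and the first rack and the caddy have not moved.

```bash
python3 -c "
from workcell import robot
print(robot.job_done())"
```

```text
the job is handed in; nothing more can be done
None
```

The slide rack hangs freely by its eye on the hook, in front of the first rack and behind the upturned end; the first rack and the caddy did not move, the gripper has let go, and the job is handed in (no verdict was returned).

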